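# Lock up the reagent box

### The arm

A 6-joint arm with a two-finger parallel gripper is mounted at the origin on a cart in front of the work surface, level with it; the furniture and walls round the work are solid. World frame = base frame: x ahead of the robot, y to its left, z up, the work surface at z = 0. Lengths are in m, angles in rad, forces in N, time in s.
With the tool pointing down it reaches from about 0.35 to 0.875 m from the base axis. Payload 15.5 kg.
Tool frame: the origin (TCP) lies between the finger pads; the fingertips stand 14 mm ahead of it and the grasp point (between the pads) lies 5 mm behind it; z points along the fingers, y is the line along which they close (so a half turn about z gives the same grasp; the last joint's range is limited). The gripper opens to 85 mm and grips with 20 to 120 N. Pads are 22 mm wide; open, the fingers measure 114 mm over their backs; the gripper's body (76 mm by 85 mm) begins 54 mm behind the grasp point. The pads swing forward as they close: fully open they stand 13 mm farther back than shut.
Start: joints at [-1.335, 0.494, 1.345, -0, 1.302, -0.096], TCP at [0.204, -0.591, 0.245] pointing down, gripper open.
Joint ranges: [-2.91, 2.91], [-0.82, 2.16], [0.22, 2.67], [-1.22, 4.37], [0.12, 2.79], [-3.08, 3.08]. Speed limits (rad/s): [1.89, 1.89, 2.57, 3.01, 3.01, 3.01].

### API

Orientations are given as [roll, pitch, yaw] about the fixed x, y, z axes, in that order (R = Rz(yaw) Ry(pitch) Rx(roll)).
In Python, from rig import manip gives the robot as it stands.
- The arm moves only by the tool arm_command, never from a script. Its argument "series" is a list of rows, each a list of 3 entries, a list of its own where there are three numbers: the turn, a rotation vector about the tool's x, y, z in rad, then the shift along the tool's x, y, z in cm, then the opening, from 0 (shut) to 1 (fully open). In form: [[[ax, ay, az], [dx, dy, dz], grip], ...]. A call has 1 to 12 rows; each row is the pose to reach, as a shift and turn from the pose commanded when the call began, along the tool's axes at that moment; what a row does not reach only later rows make up. A row lasts 1/12 s, in which the tool goes at most 41.7 mm and 7.16 degrees, less where a joint would pass 70% of its speed; a pose out of reach is approached as far as the arm can. A call with a gripper value outside its range is refused whole. The fingers move at their own pace and stop on an object; the grip force is fixed at half the most. Time passes only in rows, so rows that repeat a pose let the fingers close. It gives the time, the measured TCP pose, the force, the opening and the grip force at its end, in the units of the state.
- manip.observe(): the state, without advancing time (a new reading comes with each control period).
- manip.read_camera(name): name is "scene" or "side" or "wrist"; returns (picture, depth): 420x560x3 uint8, red, green, blue; 420x560 float32, m along the optical axis (not along the pixel's ray), 0 where there is no reading.
- manip.camera_info(name): a dict with "mtx" (3x3 intrinsics, pixels), "rvec" (rotation vector, rad) and "tvec" (3), from world to camera coordinates, as OpenCV has them. Camera axes: x right, y down, z forward; pixel columns grow to the right and rows downward; lengths in m; the calibration is good to about 2 mm. A picture is of the moment at which its call begins: read the wrist's pose just before it. camera_info takes no time and is no camera call; for the wrist camera it gives the pose at the moment of the call.
- manip.job_done(): hands the job in; it is judged then, once.
The state is a dict: "time_s": time; "joint_positions": joint angles; "qvel": joint speeds; "tau": joint torques, N m; "ee_pos": TCP position; "ee_rot": TCP orientation; "force": force on the tool from outside, world axes, zero at the start; "torque": the same for the moment, N m; "opening": opening from 0.0 (shut) to 1.0 (fully open); "finger_force": force on a finger pad.
Only numpy, scipy, OpenCV 4.12 (cv2) and the standard library are available. Lean on these libraries where they do the work, as an engineer would, in place of code of your own. Each camera call takes 0.05 s, during which the arm holds its last target. There are 200 camera calls.

### The job

Lock up the steel reagent box for the night: shut its lid, swing the padlock's shackle round over the slot in the lid's lug, and push it down through the slot into the lock body until the pawl inside clicks and the shackle stays down when you let go. The padlock stands loose on its ledge, so feel lightly for the hole under the slot, then press with a firm thumb's force, about 20 N: do not force the shackle, and leave the mug, the cup, the saucer and the brush where they are.

Things in the scene. Friction and masses are not known exactly. Their poses are not given: they have to be found in the camera images.
- reagent_box: Stainless box bolted to the worktop, 150 mm deep (its x) by 230 mm wide (its y), 95 mm high without the lid. Origin: centre of its underside; its x points from the lock side to the hinge side, z up. The padlock stands on a lipped ledge on the front (-x) face. The lid's hinge axis runs along y at x = +75, z = 95 mm.
- box_lid (a joint): Angle of the lid, rad: 0 = shut, starts 0.4 to 0.8 (front edge raised). The stiff hinge holds it at any angle; 1 to 5 N down on its outer top near the front edge moves it. Lid: 156 x 236 mm, 20 mm thick; shut, its top is 115 mm above the worktop. A flat slotted steel lug sticks out 59 mm in front of the lid.
- lid_front (a point): Point on the lid's outer top face, on the mid-line, 140 mm from the hinge axis and 12 mm behind the front edge; moves with the lid.
- shackle (a joint): How far the shackle is pressed down, m. 0 = up; a 3 to 6 N spring lifts it back there unless the pawl has caught. The toe meets the lock's top at 8 mm. In the hole the pawl starts to resist 14 to 22 mm down (10 to 18 N in all), then yields; the click comes at a depth that differs from lock to lock, 25 to 31 mm; solid stop 2.5 to 4 mm lower. Caught, it rests at the click depth.
- shackle_turn (a joint): Turn of the shackle about its captive heel leg, rad: 0 = the free toe leg is over slot_centre; starts 1.0 to 1.8, swung out to the front; grows clockwise from above. It turns easily (0.03 N m) from -0.4 to 2.3 and stays where left. Up, the toe passes over the shut lug with 2.5 mm to spare. The flat-ended toe enters the hole only within about 0.045 rad of it, else it blocks.
- shackle_crown (a point): Top of the shackle's bow, midway between its legs. The shackle is a U of round steel bar 10 mm thick, legs 44 mm apart, bow a half circle. Fully up the crown is 157 mm above the worktop; it moves with the shackle. More than 60 N would bend it.
- heel_axis (a point): Where the heel leg enters the lock's top face: the axis about which the shackle turns, and about which the loose lock body is itself turned by an unknown -0.24 to 0.24 rad (0.2 N m turns it). It is of stacked steel plates, 34 x 70 mm, 62 mm high; its top is 91 mm above the worktop. Its 13 mm hole for the 10 mm toe leg is 44 mm from this axis, so up to 10 mm off slot_centre, along the slot.
- mug: Dark mug, 73 mm wide, 92 mm high, upright; origin: centre of its underside. Bystander.
- cup: White cup, 71 mm wide, 58 mm high, upright; origin: centre of its underside. Bystander.
- saucer: White saucer, 150 mm across, 17 mm high; origin: centre of its underside. Bystander.
- brush: Dish brush 269 mm long lying on the worktop; origin: centre of its underside. Bystander.
- slot_centre (a point): Middle of the lug's slot at its top face when the lid is shut (fixed to the box, 96.5 mm above the worktop, 44 mm from heel_axis, 35 mm in front of the box's front face). The slot is 34 mm long along the box's x and 15 mm wide; the lug is 4 mm thick, 1.5 mm over the lock's top.

How it is judged:
On the way, in this order (a step that is already met when the one before it is completed fails the run):
1. the lid is shut while the shackle is still up (value of joint box_lid below 0.04 rad and value of joint shackle below 0.006 m), for 0.2 s.
2. the shackle is swung round over the slot in the lug (value of joint box_lid below 0.06 rad and value of joint shackle_turn between -0.32 and 0.32 rad), for 0.1 s.
At the end, for the whole second after the job is handed in: the lid is shut (under 0.05 rad), the shackle's toe is through the slot and in its hole (turn within 0.32 rad of 0), and the shackle stays caught down by itself, over 23 mm below its up position, with the robot clear (value of joint box_lid below 0.05 rad and value of joint shackle above 0.023 m and value of joint shackle_turn between -0.32 and 0.32 rad and velocity of joint shackle above -0.005 m/s); the robot touches nothing.
It fails at once if the shackle is forced: it bears on the lock or the lid with over 60 N (contact force between shackle and reagent_box above 60 N).
It fails at once if the mug, cup, saucer or brush is pushed over 30 mm (distance of any of mug, cup, saucer, brush from where it was at the start of the episode above 0.03 m).
It also fails if it takes over 61 s, if anything falls off the work surface, if the arm or the gripper's body presses on something with over 40 N, if the wrist force passes 120 N, or if a joint passes its speed limit or range.

## Working session

There is one attempt and no reset: what is moved stays moved. The work goes in short steps, Python scripts to look and compute and a tool call to move; the robot and the scene stay as the last step left them, time stands still between calls to the robot, and variables do not carry over. Pictures are saved under pics/ and viewed, at most 10 in all, crops included, and the job is handed in when it is done.

Besides the shell and the picture viewer there is one more tool, called after "Emit:" as name(argument=value, ...) on one line, values as JSON. arm_command: Moves the arm, as the interface text tells. Its arguments: {"type":"object","properties":{"series":{"type":"array","items":{"type":"array"}}},"required":["series"]}

```bash
mkdir -p pics; cat > h.py <<'E'
from rig import manip
import numpy as np, cv2
def cam(n):
    i=manip.camera_info(n); im,d=manip.read_camera(n)
    R=cv2.Rodrigues(np.array(i['rvec'],float))[0]; return im,d,np.array(i['mtx']),R,np.array(i['tvec'],float).ravel()
def cloud(d,K,R,t):
    v,u=np.mgrid[:d.shape[0],:d.shape[1]]
    p=np.stack([(u-K[0,2])/K[0,0]*d,(v-K[1,2])/K[1,1]*d,d],-1)
    return (p-t)@R
def grab(n):
    im,d,K,R,t=cam(n); np.savez(f'{n}.npz',im=im,d=d,K=K,R=R,t=t); return im,cloud(d,K,R,t),d
E
python3 - <<'E'
from h import *
a=grab('scene'); b=grab('side')
cv2.imwrite('pics/a.png',cv2.cvtColor(a[0],cv2.COLOR_RGB2BGR));cv2.imwrite('pics/b.png',cv2.cvtColor(b[0],cv2.COLOR_RGB2BGR))
print({k:np.round(v,3) for k,v in manip.observe().items()})
for n in('scene','side'):
    z=np.load(n+'.npz'); print(n,-z['R'].T@z['t'],z['R'][2])
E
```

```text
{'time_s': np.float64(0.1), 'joint_positions': array([-1.334,  0.494,  1.346, -0.   ,  1.302, -0.096]), 'qvel': array([-0.   , -0.   , -0.002, -0.002, -0.001,  0.   ]), 'tau': array([ 3.0000e-03, -8.8359e+01, -3.8456e+01, -0.0000e+00,  5.0000e-03,
        0.0000e+00]), 'ee_pos': array([ 0.204, -0.591,  0.245]), 'ee_rot': array([-3.141, -0.   ,  0.332]), 'force': array([-0.132, -0.022, -0.265]), 'torque': array([ 0.024,  0.026, -0.04 ]), 'finger_force': np.float64(0.0), 'opening': np.float64(0.997)}
scene [0.00275858 0.72593802 0.88320147] [ 0.43604452 -0.65009864 -0.62228365]
side [ 0.48251988 -0.9521165   0.56495329] [ 0.03192757  0.90628149 -0.42146706]
```

View pics/a.png

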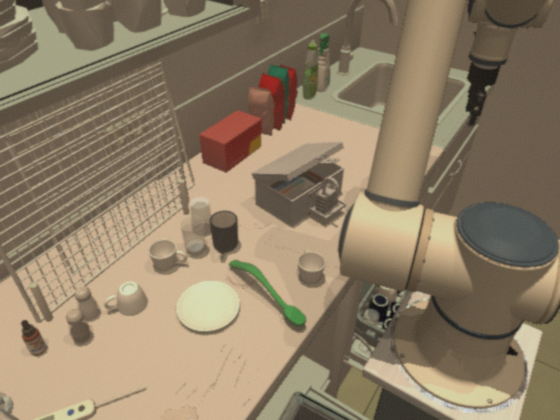

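View pics/b.png

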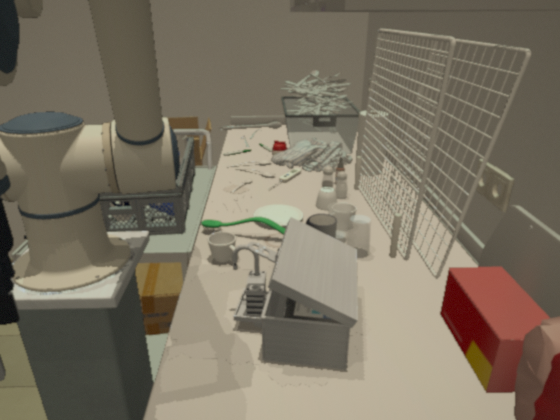

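The scene view shows the box at about (300,185) with the lid half open and the padlock in front at (327,200). In the side view the lid is at (315,265), the lock at (257,295) and the shackle bow at (245,255), swung out to the front.

```bash
cat > m.py <<'E'
from h import *
def ld(n):
    z=np.load(n+'.npz'); return z['im'],cloud(z['d'],z['K'],z['R'],z['t']),z['d']
if __name__=='__main__':
    im,P,d=ld('side')
    m=np.zeros(d.shape,np.uint8); cv2.fillPoly(m,[np.array([[288,240],[350,270],[346,300],[283,268]])],1)
    L=P[(m>0)&(d>0)]
    for _ in range(3):
        c=L.mean(0); n=np.linalg.svd(L-c,full_matrices=False)[2][2]; n*=np.sign(n[2]); r=(L-c)@n; L=L[abs(r)<2.5*r.std()+1e-4]
    print('lid n',n,'angle',np.arccos(n[2]),'c',c,r.std())
    ex=np.r_[n[:2],0]/np.linalg.norm(n[:2]); ey=np.array([-ex[1],ex[0],0]); print('yaw',np.arctan2(ex[1],ex[0]))
    al=[]
    for nm in('side','scene'):
        im,P,d=ld(nm); Q=P[(d>0)]; Q=Q[(np.linalg.norm(Q[:,:2]-c[:2],axis=1)<.3)&(Q[:,2]>.02)&(Q[:,2]<.3)]
        on=Q[abs((Q-c)@n)<.004]; a=on@ex; b=on@ey
        print(nm,'lid plane ext x',np.percentile(a,[.5,2,98,99.5]),'y',np.percentile(b,[.5,2,98,99.5]))
        al.append(Q)
    Q=np.vstack(al); a=Q@ex-c@ex; b=Q@ey-c@ey
    # top-down map in box axes 2mm
    g=np.zeros((200,200),np.float32); i=((a+.25)/.002).astype(int); j=((b+.2)/.002).astype(int)
    k=(i>=0)&(i<200)&(j>=0)&(j<200); np.maximum.at(g,(i[k],j[k]),Q[k,2])
    v=cv2.applyColorMap(np.uint8(np.clip(g/.25,0,1)*255),cv2.COLORMAP_JET); v[g==0]=0
    cv2.imwrite('pics/map.png',cv2.resize(v,(600,600),interpolation=0))
    crop=cv2.cvtColor(ld('side')[0],cv2.COLOR_RGB2BGR)[215:375,200:380]; cv2.imwrite('pics/c.png',cv2.resize(crop,None,fx=3.6,fy=3.6,interpolation=cv2.INTER_CUBIC))
E
python3 m.py
```

```text
lid n [ 0.4151919  -0.08016346  0.90619507] angle 0.4365989407615399 c [ 0.57535284 -0.29354649  0.14745501] 0.000636062143978879
yaw -0.19072877624010734
side lid plane ext x [0.55335371 0.55556229 0.87449122 0.8914261 ] y [-0.26671403 -0.26540801 -0.03816308 -0.03146884]
scene lid plane ext x [0.55188221 0.55356638 0.8840009  0.89244452] y [-0.26452539 -0.25912509 -0.03007996 -0.0284302 ]
```

View pics/map.png

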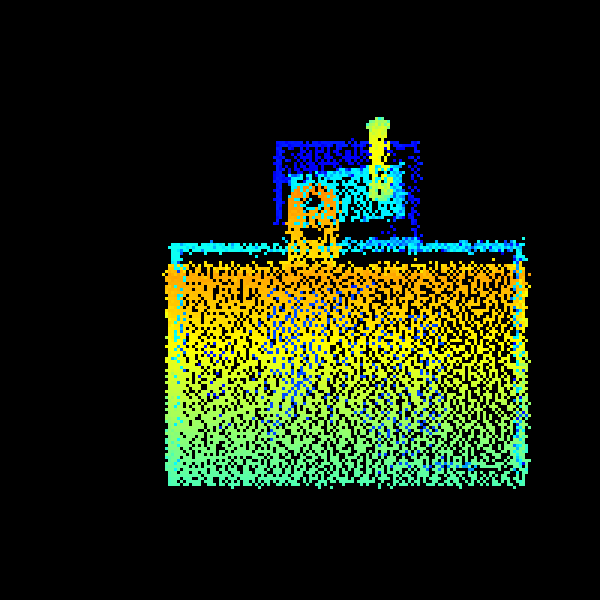

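View pics/c.png

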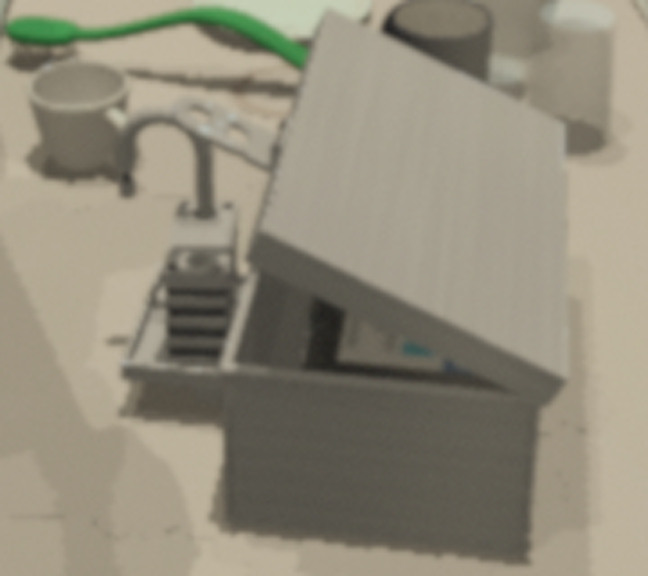

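The height map matches the box model: box yaw is -0.19, lid angle about 0.44, heel axis about (0.4675,-0.219), slot about (0.459,-0.262). The shackle turn is about 1.57 and the lock body is turned roughly -0.1.

```bash
cat > g.py <<'E'
import sys
from h import *
from scipy.spatial.transform import Rotation as Ro
def go(x,y,z,yaw):
    s=manip.observe(); R=Ro.from_euler('xyz',s['ee_rot']); T=Ro.from_euler('xyz',[np.pi,0,yaw])
    print('shift cm',np.round(R.inv().apply(np.array([x,y,z])-s['ee_pos'])*100,2),'turn',np.round((R.inv()*T).as_rotvec(),3))
def st():
    s=manip.observe(); print({k:np.round(s[k],4) for k in('time_s','ee_pos','ee_rot','force','opening','finger_force')})
if __name__=='__main__':
    st(); go(*map(float,sys.argv[1:5]))
E
python3 - <<'E'
from g import *; from m import ld
go(.522,-.263,.245,-.19); 
ex=np.array([.9819,-.1896,0]);ey=np.array([.1896,.9819,0]);heel=np.array([.4675,-.219,0])
for n in('side','scene'):
    im,P,d=ld(n); Q=P[d>0]-heel; q=np.c_[Q@ex,Q@ey,Q[:,2]]
    k=q[(abs(q[:,0])<.04)&(abs(q[:,1]+.02)<.06)]
    t=k[(abs(k[:,2]-.091)<.004)]; r=cv2.minAreaRect(np.float32(t[:,:2]*1000)); print(n,len(t),r)
    s=k[k[:,2]>.13]; s=s[(s[:,1]>-.02)]; print(' shackle',len(s),s.min(0),s.max(0), np.polyfit(s[:,0],s[:,1],1))
    # front edge of body per y-bin
    for y in np.arange(-.06,.02,.01):
        w=t[abs(t[:,1]-y)<.005]
        if len(w)>3: print('  ',round(y,3),np.percentile(w[:,0],[2,98]).round(4))
E
```

```text
shift cm [ 40.78 -20.6    0.  ] turn [-0.001  0.     0.522]
side 376 ((9.392064094543457, -27.818218231201172), (50.66394805908203, 91.35660552978516), 6.672482967376709)
 shackle 97 [-0.03992692 -0.00652245  0.13044387] [0.00231823 0.00281585 0.15853678] [-0.01449492 -0.00338815]
   -0.06 [-0.0115  0.0239]
   -0.05 [-0.013   0.0363]
   -0.04 [-0.0133  0.0182]
   -0.03 [-0.0148  0.0183]
   -0.02 [-0.0164  0.0162]
   -0.01 [-0.0175  0.0157]
   0.0 [-0.0181  0.0143]
   0.01 [-0.0187  0.0134]
scene 201 ((10.29460334777832, -20.49237823486328), (57.8456916809082, 112.56024932861328), 4.037734508514404)
 shackle 58 [-0.03979824 -0.00371603  0.13197028] [-0.00057762  0.00882219  0.15875277] [0.04707589 0.00428917]
   -0.06 [0.0104 0.0312]
   -0.05 [-0.0017  0.0203]
   -0.04 [-0.0088  0.0354]
   -0.03 [-0.0153  0.0345]
   -0.02 [-0.0164  0.0375]
   -0.01 [-0.0153  0.0378]
   0.0 [-0.0182  0.036 ]
   0.01 [-0.0175  0.0351]
```

Emit:
arm_command(series=[[[0, 0, 0.52], [40.8, -20.6, 0], 0], [[0, 0, 0.52], [40.8, -20.6, 0], 0], [[0, 0, 0.52], [40.8, -20.6, 0], 0], [[0, 0, 0.52], [40.8, -20.6, 0], 0], [[0, 0, 0.52], [40.8, -20.6, 0], 0], [[0, 0, 0.52], [40.8, -20.6, 0], 0], [[0, 0, 0.52], [40.8, -20.6, 0], 0], [[0, 0, 0.52], [40.8, -20.6, 0], 0], [[0, 0, 0.52], [40.8, -20.6, 0], 0], [[0, 0, 0.52], [40.8, -20.6, 0], 0], [[0, 0, 0.52], [40.8, -20.6, 0], 0], [[0, 0, 0.52], [40.8, -20.6, 0], 0]])

```text
time_s: 1.1
ee_pos: [0.5253, -0.259, 0.2451]
ee_rot: [-3.14, -0.001, -0.185]
force: [-1.6, 0.9, -0.3]
opening: -0.003
finger_force: 0.0
```

```bash
python3 g.py .522 -.263 .128 -.19
```

```text
{'time_s': np.float64(1.1), 'ee_pos': array([ 0.5253, -0.259 ,  0.2451]), 'ee_rot': array([-3.1403e+00, -5.0000e-04, -1.8500e-01]), 'force': array([-1.5699,  0.9309, -0.2834]), 'opening': np.float64(-0.0029), 'finger_force': np.float64(0.0)}
shift cm [-0.26  0.47 11.71] turn [-0.001 -0.001  0.005]
```

Emit:
arm_command(series=[[[0, 0, 0], [-0.2, 0.3, 2.5], 0], [[0, 0, 0], [-0.2, 0.3, 4], 0], [[0, 0, 0], [-0.2, 0.3, 5], 0], [[0, 0, 0], [-0.2, 0.3, 6], 0], [[0, 0, 0], [-0.2, 0.3, 7], 0], [[0, 0, 0], [-0.2, 0.3, 8], 0], [[0, 0, 0], [-0.2, 0.3, 9], 0], [[0, 0, 0], [-0.2, 0.3, 10], 0], [[0, 0, 0], [-0.2, 0.3, 10.7], 0], [[0, 0, 0], [-0.2, 0.3, 11.2], 0], [[0, 0, 0], [-0.2, 0.3, 11.5], 0], [[0, 0, 0], [-0.2, 0.3, 11.5], 0]])

```text
time_s: 2.1
ee_pos: [0.5196, -0.2657, 0.1297]
ee_rot: [-3.141, 0.001, -0.188]
force: [-0.0, -0.1, -1.1]
opening: -0.002
finger_force: 0.0
```

Emit:
arm_command(series=[[[0, 0, 0], [0, 0, 0.1], 0], [[0, 0, 0], [0, 0, 0.2], 0], [[0, 0, 0], [0, 0, 0.2], 0]])

```text
time_s: 2.35
ee_pos: [0.52, -0.266, 0.129]
ee_rot: [3.141, -0.001, -0.188]
force: [-1.4, 0.5, 5.2]
opening: 0.002
finger_force: 2.2
```

Emit:
arm_command(series=[[[0, 0, 0], [0, 0, 0.15], 0], [[0, 0, 0], [0, 0, 0.15], 0], [[0, 0, 0], [0, 0, 0.15], 0]])

```text
time_s: 2.6
ee_pos: [0.5201, -0.266, 0.1287]
ee_rot: [3.141, -0.002, -0.188]
force: [-7.8, 4.0, 27.7]
opening: 0.002
finger_force: 14.2
```

Emit:
arm_command(series=[[[0, 0, 0], [0, 0, -3], 0.2], [[0, 0, 0], [0, 0, -6], 0.4], [[0, 0, 0], [-4, -1, -10], 0.4], [[0, 0, 0], [-8, -2, -14], 0.4], [[0, 0, 0], [-8, -2, -14], 0.4], [[0, 0, 0], [-8, -2, -14], 0.4], [[0, 0, 0], [-8, -2, -14], 0.4]])

```text
time_s: 3.18
ee_pos: [0.4449, -0.2313, 0.2685]
ee_rot: [3.14, -0.003, -0.188]
force: [-0.3, -0.2, -0.6]
opening: 0.398
finger_force: 0.0
```

```bash
python3 - <<'E'
from g import *
st(); im,P,d=grab('wrist'); cv2.imwrite('pics/w.png',cv2.cvtColor(im,cv2.COLOR_RGB2BGR)); z=np.load('wrist.npz'); print(-z['R'].T@z['t'],z['R'][2])
s=grab('side')
E
```

```text
{'time_s': np.float64(3.1833), 'ee_pos': array([ 0.4449, -0.2313,  0.2685]), 'ee_rot': array([ 3.1402, -0.0034, -0.1884]), 'force': array([-0.2759, -0.2036, -0.5738]), 'opening': np.float64(0.3982), 'finger_force': np.float64(0.0)}
[ 0.5164724  -0.24442709  0.39726832] [-0.28369432  0.05234162 -0.95748519]
```

View pics/w.png

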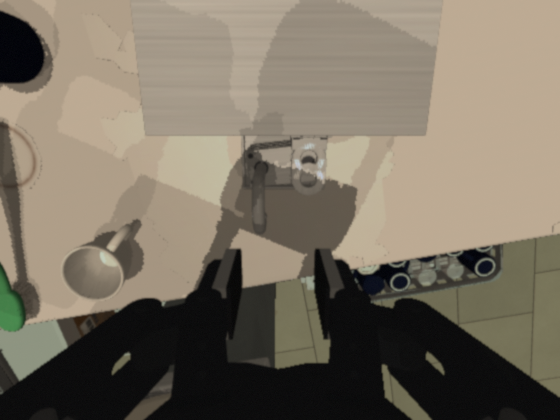

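The lid is shut. The shackle bar runs from (262,165) to (260,228), the slotted lug is at (309,165), and the lock's top edge shows between them. Next I'll measure with depth.

```bash
python3 - <<'E'
from g import *; from m import ld
ex=np.array([.9819,-.1896,0]);ey=np.array([.1896,.9819,0]);heel=np.array([.4675,-.219,0])
for n in('wrist','side'):
    im,P,d=ld(n); Q=P[d>0]-heel; q=np.c_[Q@ex,Q@ey,Q[:,2]]
    k=q[(abs(q[:,0])<.06)&(abs(q[:,1]+.02)<.06)&(q[:,2]<.17)]
    s=k[(k[:,2]>.135)&(k[:,0]<.012)]; print(n,'shackle',len(s),np.percentile(s,[1,50,99],axis=0).round(4).tolist())
    f=s[:,:2]; c=f.mean(0); v=np.linalg.svd(f-c)[2][0]; print('  c',c,'turn',np.arctan2(abs(v[0]),np.sign(v[0])*v[1]))
    l=k[abs(k[:,2]-.0965)<.0025]; l=l[(abs(l[:,1]+.044)<.02)&(l[:,0]<.02)]; print('  lug y',np.percentile(l[:,1],[1,99]),'x',np.percentile(l[:,0],[1,99]))
    t=k[abs(k[:,2]-.090)<.003]
    for y in np.arange(-.06,.025,.006):
        w=t[abs(t[:,1]-y)<.003]
        if len(w)>3: print('  ',round(y,3),len(w),np.percentile(w[:,0],[3,97]).round(4))
im=ld('wrist')[0][120:245,220:350]; cv2.imwrite('pics/wc.png',cv2.resize(cv2.cvtColor(cv2.convertScaleAbs(im,alpha=1.5),cv2.COLOR_RGB2BGR),None,fx=4.6,fy=4.6,interpolation=cv2.INTER_CUBIC))
E
```

```text
wrist shackle 748 [[-0.0489, -0.0058, 0.1367], [-0.0206, -0.0013, 0.1525], [-0.0011, 0.0038, 0.1571]]
  c [-0.02169692 -0.00119919] turn 1.556117786886825
  lug y [-0.05994924 -0.02872123] x [-0.02840609  0.01987556]
   -0.054 16 [-0.0158  0.0068]
   -0.048 82 [-0.0163  0.0111]
   -0.042 75 [-0.0172  0.011 ]
   -0.036 15 [-0.017  0.008]
   -0.03 75 [-0.0178  0.0148]
   -0.024 240 [-0.0183  0.0146]
   -0.018 217 [-0.0184  0.0137]
   -0.012 255 [-0.0193  0.0129]
   -0.006 186 [-0.0202  0.0123]
   -0.0 103 [-0.0001  0.0123]
   0.006 145 [-0.0179  0.0114]
   0.012 131 [-0.0196  0.0109]
side shackle 159 [[-0.0479, -0.0069, 0.1354], [-0.0217, -0.0032, 0.1493], [0.0014, 0.0028, 0.158]]
  c [-0.0225984  -0.00300807] turn 1.5490628344591897
  lug y [-0.06078365 -0.02777039] x [-0.02634513  0.01944922]
   -0.06 15 [-0.011   0.0056]
   -0.054 24 [-0.0092  0.0189]
   -0.042 6 [-0.0143  0.0103]
   -0.036 15 [-0.0139  0.013 ]
   -0.018 22 [-0.0147  0.0152]
   -0.012 24 [-0.0169  0.0153]
   -0.006 26 [-0.0167  0.0157]
   -0.0 19 [-0.0176  0.0148]
   0.006 19 [-0.0191  0.0133]
   0.012 8 [-0.014   0.0119]
```

View pics/wc.png

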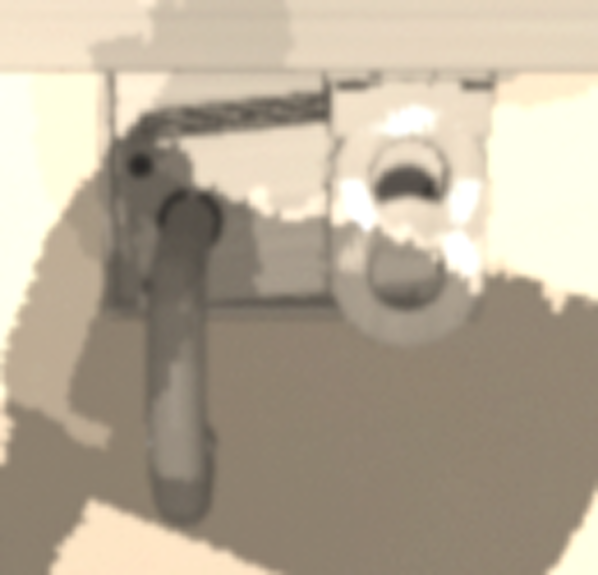

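The crop shows the heel collar at (190,220), the bow pointing straight to the front, and the dark hole under the slot at (408,180), nearer the box. From this the lock is turned about -0.095 and the shackle about 1.556. I'll straddle the bow with the fingers apart and swing it.

Emit:
arm_command(series=[[[0, 0, 0], [-0.2, -1.5, 0], 0.4], [[0, 0, -0.01], [-0.2, -1.5, 3], 0.4], [[0, 0, -0.01], [-0.2, -1.5, 6], 0.4], [[0, 0, -0.01], [-0.2, -1.5, 8], 0.4], [[0, 0, -0.01], [-0.2, -1.5, 9.5], 0.4], [[0, 0, -0.01], [-0.2, -1.5, 10.5], 0.4], [[0, 0, -0.01], [-0.2, -1.5, 11.2], 0.4], [[0, 0, -0.01], [-0.2, -1.5, 11.6], 0.4], [[0, 0, -0.01], [-0.2, -1.5, 11.6], 0.3], [[0, 0, -0.01], [-0.2, -1.5, 11.6], 0.22], [[0, 0, -0.01], [-0.2, -1.5, 11.6], 0.22], [[0, 0, -0.01], [-0.2, -1.5, 11.6], 0.22]])

```text
time_s: 4.28
ee_pos: [0.446, -0.2163, 0.1513]
ee_rot: [3.141, -0.001, -0.178]
force: [-0.0, -0.2, -1.2]
opening: 0.22
finger_force: 0.0
```

```bash
cat > arc.py <<'E'
from g import *
def arc(Ts,heel,r=.022,z=.152,a=-.1907):
    s=manip.observe(); R=Ro.from_euler('xyz',s['ee_rot'])
    ex=np.array([np.cos(a),np.sin(a)]);ey=np.array([-ex[1],ex[0]])
    for T in Ts:
        p=np.r_[heel-r*(np.cos(T)*ey+np.sin(T)*ex),z]; Y=Ro.from_euler('xyz',[np.pi,0,a+np.pi/2-T])
        print(round(T,3),np.round((R.inv()*Y).as_rotvec(),3),np.round(R.inv().apply(p-s['ee_pos'])*100,2))
if __name__=='__main__':
    st(); arc(np.linspace(1.5,-.095,17),np.array([.4673,-.2200]))
E
python3 arc.py
```

```text
{'time_s': np.float64(4.2833), 'ee_pos': array([ 0.446 , -0.2163,  0.1513]), 'ee_rot': array([ 3.1412e+00, -1.0000e-03, -1.7820e-01]), 'force': array([-0.0101, -0.2191, -1.1712]), 'opening': np.float64(0.22), 'finger_force': np.float64(0.0)}
1.5 [ 0.    -0.001 -0.058] [-0.04  0.12 -0.07]
1.4 [ 0.    -0.001 -0.158] [-0.01  0.33 -0.07]
1.301 [ 0.001 -0.001 -0.258] [ 0.03  0.55 -0.07]
1.201 [ 0.001 -0.001 -0.357] [ 0.1   0.76 -0.07]
1.101 [ 0.001 -0.001 -0.457] [ 0.18  0.96 -0.07]
1.002 [ 0.001 -0.001 -0.557] [ 0.29  1.15 -0.07]
0.902 [ 0.001 -0.001 -0.656] [ 0.41  1.33 -0.07]
0.802 [ 0.001 -0.001 -0.756] [ 0.56  1.5  -0.07]
0.702 [ 0.001 -0.001 -0.856] [ 0.72  1.65 -0.07]
0.603 [ 0.001 -0.001 -0.956] [ 0.89  1.78 -0.07]
0.503 [ 1.000e-03 -1.000e-03 -1.055e+00] [ 1.07  1.9  -0.06]
0.403 [ 1.000e-03 -1.000e-03 -1.155e+00] [ 1.27  2.   -0.06]
0.304 [ 1.000e-03 -1.000e-03 -1.255e+00] [ 1.47  2.08 -0.06]
0.204 [ 1.000e-03 -1.000e-03 -1.354e+00] [ 1.69  2.14 -0.06]
0.104 [ 1.000e-03 -1.000e-03 -1.454e+00] [ 1.9   2.17 -0.06]
0.005 [ 1.000e-03 -0.000e+00 -1.554e+00] [ 2.12  2.19 -0.06]
-0.095 [ 1.000e-03 -0.000e+00 -1.653e+00] [ 2.34  2.18 -0.06]
```

Emit:
arm_command(series=[[[0, 0, -0.06], [-0.04, 0.12, -0.06], 0.22], [[0, 0, -0.16], [0, 0.33, -0.06], 0.22], [[0, 0, -0.26], [0.03, 0.55, -0.06], 0.22], [[0, 0, -0.36], [0.1, 0.76, -0.06], 0.22], [[0, 0, -0.46], [0.18, 0.96, -0.06], 0.22], [[0, 0, -0.56], [0.29, 1.15, -0.06], 0.22], [[0, 0, -0.66], [0.41, 1.33, -0.06], 0.22], [[0, 0, -0.76], [0.56, 1.5, -0.06], 0.22], [[0, 0, -0.86], [0.72, 1.65, -0.06], 0.22], [[0, 0, -0.96], [0.89, 1.78, -0.06], 0.22], [[0, 0, -1.06], [1.07, 1.9, -0.06], 0.22], [[0, 0, -1.16], [1.27, 2.0, -0.06], 0.22]])

```text
time_s: 5.28
ee_pos: [0.4547, -0.238, 0.1518]
ee_rot: [3.141, -0.0, 0.987]
force: [-0.4, 1.8, 0.3]
opening: 0.22
finger_force: 0.6
```

```bash
python3 -c "
from arc import *
st(); arc([.303,.204,.104,0,-.095],np.array([.4673,-.2200]))"
```

```text
{'time_s': np.float64(5.2833), 'ee_pos': array([ 0.4547, -0.238 ,  0.1518]), 'ee_rot': array([ 3.1412e+00, -1.0000e-04,  9.8660e-01]), 'force': array([-0.3748,  1.7674,  0.2987]), 'opening': np.float64(0.2197), 'finger_force': np.float64(0.6083)}
0.303 [ 0.   -0.   -0.09] [ 0.01  0.25 -0.02]
0.204 [ 0.    -0.    -0.189] [ 0.04  0.47 -0.02]
0.104 [ 0.    -0.    -0.289] [ 0.09  0.68 -0.02]
0 [ 0.    -0.    -0.393] [ 0.17  0.9  -0.02]
-0.095 [ 0.    -0.    -0.488] [ 0.25  1.09 -0.02]
```

Emit:
arm_command(series=[[[0, 0, -0.09], [0, 0.25, 0], 0.22], [[0, 0, -0.19], [0.04, 0.47, 0], 0.22], [[0, 0, -0.29], [0.09, 0.68, 0], 0.22], [[0, 0, -0.39], [0.17, 0.9, 0], 0.22], [[0, 0, -0.49], [0.25, 1.09, 0], 0.22], [[0, 0, -0.49], [0.25, 1.09, 0], 0.22], [[0, 0, -0.49], [0.25, 1.09, 0], 0.18], [[0, 0, -0.49], [0.25, 1.09, 0], 0.14]])

```text
time_s: 5.95
ee_pos: [0.4648, -0.2422, 0.1516]
ee_rot: [-3.141, 0.0, 1.468]
force: [-3.1, -2.4, 2.3]
opening: 0.144
finger_force: 3.2
```

Emit:
arm_command(series=[[[0, 0, 0], [0, 0, 0], 0.12], [[0, 0, 0], [0, 0, 0], 0.08], [[0, 0, 0], [0, 0, 0], 0.05], [[0, 0, 0], [0, 0, 0], 0.05]])

```text
time_s: 6.28
ee_pos: [0.4632, -0.242, 0.1511]
ee_rot: [-3.138, 0.0, 1.47]
force: [-14.3, -6.7, 1.5]
opening: 0.093
finger_force: 58.3
```

```bash
python3 -c "
from arc import *
st(); print(manip.observe()['torque']); arc([-.095],np.array([.4673,-.2200]))
im,P,d=grab('wrist'); cv2.imwrite('pics/w2.png',cv2.resize(cv2.cvtColor(im,cv2.COLOR_RGB2BGR)[100:300,180:380],None,fx=3,fy=3,interpolation=cv2.INTER_CUBIC))"
```

```text
{'time_s': np.float64(6.2833), 'ee_pos': array([ 0.4632, -0.242 ,  0.1511]), 'ee_rot': array([-3.1380e+00,  1.0000e-04,  1.4697e+00]), 'force': array([-14.2766,  -6.709 ,   1.4676]), 'opening': np.float64(0.0928), 'finger_force': np.float64(58.2649)}
[-0.95539367  2.21954466  0.33348232]
-0.095 [-0.004  0.    -0.005] [ 0.03  0.2  -0.09]
```

View pics/w2.png

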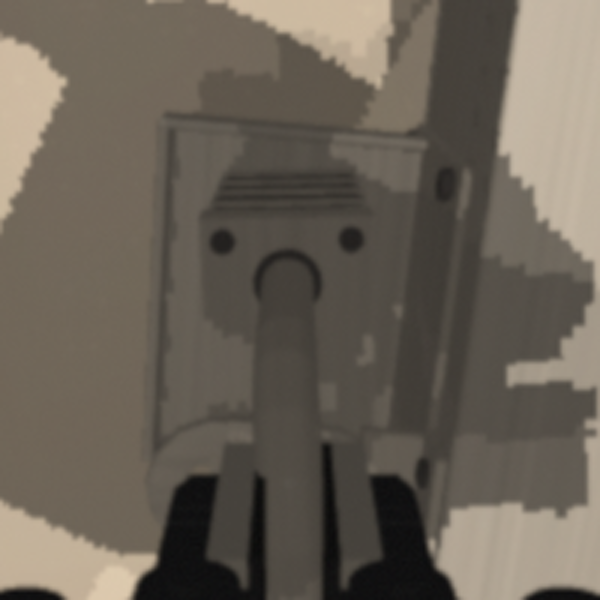

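The bow is gripped and lines up with the lock body: rivets at (222,241) and (351,240), collar at (288,280), bar running straight down the picture. I'll null the side load, then feel downward.

Emit:
arm_command(series=[[[0, 0, 0], [-0.03, -0.07, 0], 0.05], [[0, 0, 0], [-0.06, -0.14, 0], 0.05], [[0, 0, 0], [-0.06, -0.14, 0], 0.05]])

```text
time_s: 6.58
ee_pos: [0.4626, -0.2421, 0.1512]
ee_rot: [-3.14, -0.001, 1.469]
force: [-7.1, -0.5, 1.8]
opening: 0.093
finger_force: 58.3
```

Emit:
arm_command(series=[[[0, 0, 0], [0, -0.08, 0], 0.05], [[0, 0, 0], [0, -0.08, 0], 0.05], [[0, 0, 0], [0, -0.08, 0], 0.05]])

```text
time_s: 6.83
ee_pos: [0.4625, -0.2421, 0.1514]
ee_rot: [-3.141, -0.0, 1.471]
force: [-4.3, 2.1, 1.6]
opening: 0.094
finger_force: 58.4
```

```bash
python3 - <<'E'
from g import *
im,P,d=grab('wrist'); st()
ex=np.array([.9819,-.1896,0]);ey=np.array([.1896,.9819,0]);heel=np.array([.4673,-.220,0])
Q=P[d>0]-heel; q=np.c_[Q@ex,Q@ey,Q[:,2]]
t=q[(abs(q[:,2]-.0905)<.003)&(abs(q[:,0])<.05)&(abs(q[:,1])<.03)]
for y in np.arange(-.024,.025,.004):
    w=t[abs(t[:,1]-y)<.002]
    if len(w)>3: print('  ',round(y,3),len(w),np.percentile(w[:,0],[3,97]).round(4))
# bar centre line
for y in np.arange(-.012,.004,.003):
    w=q[(abs(q[:,1]-y)<.0015)&(q[:,2]>.11)&(q[:,2]<.158)&(abs(q[:,0])<.02)]
    print('bar',round(y,4),len(w),np.percentile(w[:,0],[5,50,95]).round(4) if len(w) else '')
E
```

```text
{'time_s': np.float64(6.8833), 'ee_pos': array([ 0.4625, -0.2422,  0.1513]), 'ee_rot': array([-3.1409e+00, -3.0000e-04,  1.4709e+00]), 'force': array([-5.0875,  1.9897,  1.9681]), 'opening': np.float64(0.0925), 'finger_force': np.float64(58.4084)}
   -0.024 199 [-0.018   0.0284]
   -0.02 213 [-0.0189  0.0141]
   -0.016 220 [-0.0191  0.0136]
   -0.012 226 [-0.0195  0.0132]
   -0.008 240 [-0.0201  0.0127]
   -0.004 252 [-0.0206  0.0121]
   0.0 265 [-0.0207  0.0119]
   0.004 338 [-0.021   0.0112]
   0.008 397 [-0.0217  0.0108]
   0.012 356 [-0.0209  0.0108]
   0.016 29 [0.0032 0.0276]
   0.024 4 [0.0275 0.0289]
bar -0.012 608 [-0.0124 -0.0031  0.0067]
bar -0.009 228 [-0.0079 -0.0028  0.0072]
bar -0.006 192 [-0.0082 -0.0037  0.0006]
bar -0.003 222 [-0.0088 -0.0042  0.0004]
bar -0.0 226 [-0.009  -0.0044  0.0001]
bar 0.003 327 [-0.0088 -0.0047 -0.0004]
```

Bar and body agree in turn (both about -0.11 rad), and the side load is small. Feeling downward.

Emit:
arm_command(series=[[[0, 0, 0], [0, -0.03, 0.2], 0.05], [[0, 0, 0], [0, -0.03, 0.4], 0.05], [[0, 0, 0], [0, -0.03, 0.6], 0.05], [[0, 0, 0], [0, -0.03, 0.6], 0.05]])

```text
time_s: 7.22
ee_pos: [0.4624, -0.2422, 0.145]
ee_rot: [-3.141, -0.0, 1.472]
force: [-3.5, 3.2, 2.3]
opening: 0.089
finger_force: 58.5
```

Emit:
arm_command(series=[[[0, 0, 0], [0, 0, 0.1], 0.05], [[0, 0, 0], [0, 0, 0.2], 0.05], [[0, 0, 0], [0, 0, 0.3], 0.05], [[0, 0, 0], [0, 0, 0.35], 0.05], [[0, 0, 0], [0, 0, 0.35], 0.05]])

```text
time_s: 7.63
ee_pos: [0.4625, -0.2422, 0.1418]
ee_rot: [-3.141, -0.0, 1.472]
force: [-3.0, 3.9, 2.8]
opening: 0.092
finger_force: 58.5
```

Emit:
arm_command(series=[[[0, 0, 0], [0, 0, 0.1], 0.05], [[0, 0, 0], [0, 0, 0.2], 0.05], [[0, 0, 0], [0, 0, 0.3], 0.05], [[0, 0, 0], [0, 0, 0.4], 0.05], [[0, 0, 0], [0, 0, 0.4], 0.05]])

```text
time_s: 8.05
ee_pos: [0.4625, -0.2422, 0.1377]
ee_rot: [-3.141, -0.0, 1.472]
force: [-4.7, 4.5, 2.2]
opening: 0.096
finger_force: 58.6
```

```bash
python3 - <<'E'
from g import *
im,P,d=grab('wrist'); st(); s=manip.observe()
Q=P[d>0]-s['ee_pos']; th=s['ee_rot'][2]; tx=np.array([np.cos(th),np.sin(th),0]); ty=np.array([np.sin(th),-np.cos(th),0])
u=Q@tx; v=Q@ty
for a in np.arange(-.004,.03,.004):
    w=Q[(abs(u-a)<.002)&(abs(v)<.004)&(Q[:,2]>-.06)&(Q[:,2]<.02)]
    if len(w): print(round(a,3),len(w),np.percentile(w[:,2],[5,50,95]).round(4)+s['ee_pos'][2])
cv2.imwrite('pics/w3.png',cv2.resize(cv2.cvtColor(im,cv2.COLOR_RGB2BGR)[100:300,180:380],None,fx=3,fy=3,interpolation=cv2.INTER_CUBIC))
E
```

```text
{'time_s': np.float64(8.1), 'ee_pos': array([ 0.4625, -0.2422,  0.1378]), 'ee_rot': array([-3.1413e+00, -3.0000e-04,  1.4717e+00]), 'force': array([-3.966 ,  3.4826,  2.5019]), 'opening': np.float64(0.0928), 'finger_force': np.float64(58.5878)}
-0.004 125 [0.14009721 0.14159721 0.14449721]
0.0 136 [0.14089721 0.14239721 0.14429721]
0.004 173 [0.14039721 0.14209721 0.15559721]
0.008 168 [0.13979721 0.14139721 0.15449721]
0.012 266 [0.13609721 0.14039721 0.15399721]
0.016 193 [0.13389721 0.13729721 0.13949721]
0.02 227 [0.12829721 0.13399721 0.13689721]
0.024 240 [0.09389721 0.12809721 0.13189721]
0.028 352 [0.09089721 0.10919721 0.12509721]
```

View pics/w3.png

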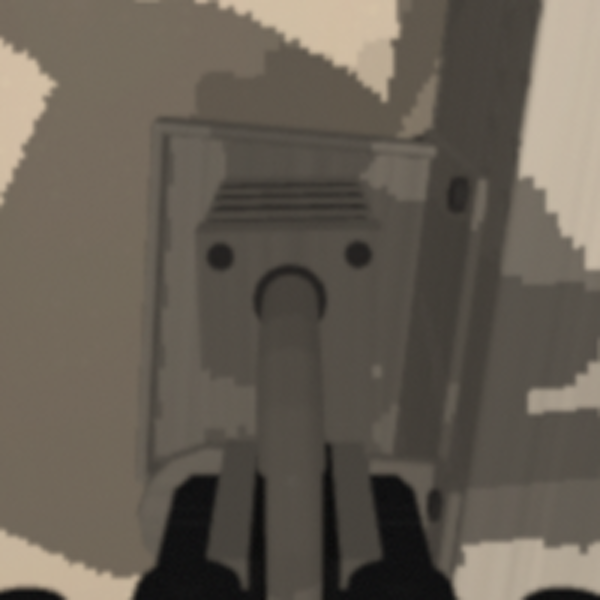

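The crown top is now at about 0.1425, so the shackle is 14.5 mm down with the toe in the hole under a light load. Pressing on through the pawl.

Emit:
arm_command(series=[[[0, 0, 0], [0, 0, 0.1], 0.05], [[0, 0, 0], [0, 0, 0.2], 0.05], [[0, 0, 0], [0, 0, 0.3], 0.05], [[0, 0, 0], [0, 0, 0.4], 0.05], [[0, 0, 0], [0, 0, 0.4], 0.05]])

```text
time_s: 8.52
ee_pos: [0.4625, -0.2423, 0.1341]
ee_rot: [3.142, -0.0, 1.472]
force: [-4.7, 3.4, 4.2]
opening: 0.094
finger_force: 59.1
```

Emit:
arm_command(series=[[[0, 0, 0], [0, 0, 0.1], 0.05], [[0, 0, 0], [0, 0, 0.2], 0.05], [[0, 0, 0], [0, 0, 0.3], 0.05], [[0, 0, 0], [0, 0, 0.3], 0.05]])

```text
time_s: 8.85
ee_pos: [0.4625, -0.2422, 0.1309]
ee_rot: [-3.141, -0.0, 1.472]
force: [-4.0, 3.7, 4.4]
opening: 0.097
finger_force: 58.9
```

Emit:
arm_command(series=[[[0, 0, 0], [0, 0, 0.1], 0.05], [[0, 0, 0], [0, 0, 0.2], 0.05], [[0, 0, 0], [0, 0, 0.2], 0.05]])

```text
time_s: 9.1
ee_pos: [0.4625, -0.2423, 0.1289]
ee_rot: [-3.142, -0.0, 1.472]
force: [-4.6, 3.5, 4.4]
opening: 0.097
finger_force: 59.0
```

Emit:
arm_command(series=[[[0, 0, 0], [0, 0, 0.1], 0.05], [[0, 0, 0], [0, 0, 0.2], 0.05], [[0, 0, 0], [0, 0, 0.2], 0.05]])

```text
time_s: 9.35
ee_pos: [0.4625, -0.2423, 0.127]
ee_rot: [-3.142, -0.0, 1.472]
force: [-4.1, 3.8, 6.3]
opening: 0.095
finger_force: 59.1
```

Emit:
arm_command(series=[[[0, 0, 0], [0, 0, 0.1], 0.05], [[0, 0, 0], [0, 0, 0.1], 0.05]])

```text
time_s: 9.52
ee_pos: [0.4625, -0.2423, 0.126]
ee_rot: [-3.142, -0.0, 1.472]
force: [-3.9, 3.9, 4.8]
opening: 0.092
finger_force: 59.1
```

```bash
cat > crown.py <<'E'
from g import *
im,P,d=grab('wrist'); st(); s=manip.observe()
Q=P[d>0]-s['ee_pos']; th=s['ee_rot'][2]; tx=np.array([np.cos(th),np.sin(th),0]); ty=np.array([np.sin(th),-np.cos(th),0])
u=Q@tx; v=Q@ty
for a in np.arange(-.004,.03,.004):
    w=Q[(abs(u-a)<.002)&(abs(v)<.004)&(Q[:,2]>-.06)&(Q[:,2]<.03)]
    if len(w): print(round(a,3),len(w),np.percentile(w[:,2],[5,50,95]).round(4)+s['ee_pos'][2])
E
python3 crown.py
```

```text
{'time_s': np.float64(9.5667), 'ee_pos': array([ 0.4625, -0.2423,  0.126 ]), 'ee_rot': array([-3.1415e+00, -1.0000e-04,  1.4718e+00]), 'force': array([-4.7568,  3.2106,  5.2134]), 'opening': np.float64(0.089), 'finger_force': np.float64(59.084)}
-0.004 154 [0.12866906 0.13006906 0.14916906]
0.0 171 [0.12956906 0.13096906 0.14936906]
0.004 199 [0.12896906 0.13056906 0.14916906]
0.008 201 [0.12766906 0.12986906 0.14946906]
0.012 303 [0.12306906 0.12856906 0.14836906]
0.016 199 [0.12116906 0.12546906 0.12766906]
0.02 218 [0.11556906 0.12216906 0.12496906]
0.024 238 [0.09206906 0.11646906 0.12056906]
0.028 303 [0.09086906 0.10216906 0.11406906]
```

Emit:
arm_command(series=[[[0, 0, 0], [0, 0, 0.1], 0.05], [[0, 0, 0], [0, 0, 0.2], 0.05], [[0, 0, 0], [0, 0, 0.2], 0.05]])

```text
time_s: 9.82
ee_pos: [0.4625, -0.2422, 0.1239]
ee_rot: [-3.141, -0.0, 1.472]
force: [-4.8, 3.8, 4.8]
opening: 0.093
finger_force: 58.9
```

Emit:
arm_command(series=[[[0, 0, 0], [0, 0, 0.1], 0.05], [[0, 0, 0], [0, 0, 0.1], 0.05]])

```text
time_s: 9.98
ee_pos: [0.4625, -0.2423, 0.1229]
ee_rot: [-3.141, -0.0, 1.472]
force: [-4.1, 3.5, 4.1]
opening: 0.094
finger_force: 58.9
```

Emit:
arm_command(series=[[[0, 0, 0], [0, 0, 0.1], 0.05], [[0, 0, 0], [0, 0, 0.1], 0.05]])

```text
time_s: 10.15
ee_pos: [0.4625, -0.2422, 0.1219]
ee_rot: [-3.141, -0.0, 1.472]
force: [-4.2, 4.2, 4.8]
opening: 0.091
finger_force: 58.9
```

Emit:
arm_command(series=[[[0, 0, 0], [0, 0, 0.1], 0.05], [[0, 0, 0], [0, 0, 0.1], 0.05]])

```text
time_s: 10.32
ee_pos: [0.4626, -0.2422, 0.1212]
ee_rot: [3.141, -0.0, 1.472]
force: [-6.1, 5.9, 12.5]
opening: 0.096
finger_force: 60.1
```

Emit:
arm_command(series=[[[0, 0, 0], [0, 0, 0.1], 0.05], [[0, 0, 0], [0, 0, 0.1], 0.05]])

```text
time_s: 10.48
ee_pos: [0.4626, -0.2422, 0.1207]
ee_rot: [3.141, -0.0, 1.472]
force: [-9.0, 6.3, 23.3]
opening: 0.092
finger_force: 61.5
```

```bash
python3 crown.py | head -4
```

```text
{'time_s': np.float64(10.5333), 'ee_pos': array([ 0.4626, -0.2422,  0.1208]), 'ee_rot': array([3.1411e+00, 1.0000e-04, 1.4718e+00]), 'force': array([-9.384 ,  7.3431, 23.6351]), 'opening': np.float64(0.0927), 'finger_force': np.float64(61.425)}
-0.004 162 [0.12325088 0.12495088 0.14405088]
0.0 163 [0.12425088 0.12575088 0.14425088]
0.004 204 [0.12375088 0.12545088 0.14415088]
```

Solid stop reached at about 31 mm with 23 N. Opening the fingers slightly to see whether it stays down.

Emit:
arm_command(series=[[[0, 0, 0], [0, 0, -0.1], 0.05], [[0, 0, 0], [0, 0, -0.15], 0.05], [[0, 0, 0], [0, 0, -0.15], 0.15], [[0, 0, 0], [0, 0, -0.15], 0.25], [[0, 0, 0], [0, 0, -0.15], 0.25], [[0, 0, 0], [0, 0, -0.15], 0.25], [[0, 0, 0], [0, 0, -0.15], 0.25]])

```text
time_s: 11.12
ee_pos: [0.4628, -0.2425, 0.1214]
ee_rot: [3.141, 0.0, 1.472]
force: [1.0, 1.1, 0.1]
opening: 0.25
finger_force: 0.0
```

```bash
python3 crown.py | head -5
```

```text
{'time_s': np.float64(11.1667), 'ee_pos': array([ 0.4627, -0.2425,  0.1213]), 'ee_rot': array([3.1414e+00, 1.0000e-04, 1.4718e+00]), 'force': array([0.4882, 1.0792, 0.933 ]), 'opening': np.float64(0.2554), 'finger_force': np.float64(0.0)}
-0.004 134 [0.12564158 0.12844158 0.12974158]
0.0 136 [0.12654158 0.12934158 0.13044158]
0.004 181 [0.12604158 0.12894158 0.13034158]
0.008 170 [0.12464158 0.12824158 0.12944158]
```

It stays caught at about 27.7 mm. Lifting clear.

Emit:
arm_command(series=[[[0, 0, 0], [0, 0, -1.5], 0.25], [[0, 0, 0], [0, 0, -4], 0.25], [[0, 0, 0], [0, 0, -7], 0.25], [[0, 0, 0], [0, 0, -10], 0.25], [[0, 0, 0], [0, 0, -12], 0.25], [[0, 0, 0], [0, 0, -12], 0.25], [[0, 0, 0], [0, 0, -12], 0.25]])

```text
time_s: 11.75
ee_pos: [0.463, -0.2427, 0.2422]
ee_rot: [3.14, 0.001, 1.472]
force: [-0.2, -0.1, -0.6]
opening: 0.251
finger_force: 0.0
```

```bash
python3 - <<'E'
from g import *
im,P,d=grab('side'); st()
ex=np.array([.9819,-.1896,0]);ey=np.array([.1896,.9819,0]);heel=np.array([.463,-.219,0])
Q=P[d>0]-heel; q=np.c_[Q@ex,Q@ey,Q[:,2]]
w=q[(abs(q[:,0])<.012)&(abs(q[:,1]+.022)<.03)&(q[:,2]>.1)&(q[:,2]<.18)]; print('crown',np.percentile(w[:,2],[50,90,98]))
l=q[(abs(q[:,0]-.1)<.04)&(abs(q[:,1]+.02)<.05)&(q[:,2]<.16)]; print('lid',np.percentile(l[:,2],[5,50,95]))
if np.percentile(w[:,2],98)<.136: print(manip.job_done())
E
```

```text
{'time_s': np.float64(11.8), 'ee_pos': array([ 0.4625, -0.2423,  0.2412]), 'ee_rot': array([3.1414e+00, 1.0000e-04, 1.4718e+00]), 'force': array([ 0.0147,  0.795 , -0.6163]), 'opening': np.float64(0.2508), 'finger_force': np.float64(0.0)}
crown [0.12017901 0.12930638 0.13103606]
lid [0.11472285 0.115941   0.11720176]
the job is handed in; nothing more can be done
None
```

The box is locked and handed in at about 12 s: the lid is shut, the shackle stays down at about 27 mm with the gripper clear, and the arm touched none of the mug, cup, saucer or brush.

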